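Throw the repaired gearbox's selector lever into the ring-marked notch

TASK

On the repair table, throw the long selector lever of the larger gearbox over to the notch that has the ring beside it (the other notches have only a small dot), so that it stays latched in that notch, and let go. Leave the short ball-ended lever of the smaller gearbox as it is.

Things in the scene. Friction and masses are not known exactly. Their poses are not given: they have to be found in the camera images.
- gearbox: Larger grey gearbox (casing 190 x 150 x 82 mm), fixed. Origin: on the table under the lever's upright pivot; +x along the middle of the dark sector plate on its top (top 90 mm high, radius 190 mm). Notches in a rim 96 mm high, 146 mm from the pivot, at -39, -13, 13, 39 deg from +x (counter-clockwise from above positive); a brass dot 10 mm wide or the ring beside each.
- selector_grip (a point): On the axis of the lever's black upright post: 24 mm wide, 110 to 167 mm above the table, 120 mm from the pivot; this point 155 mm up. Its flat arm, 14 mm wide, swings level +-46 deg; x points outward along it, z up. Starts in the negative half, in a notch or between two. Sprung detents: about 4 N at the post to pass from notch to notch, pulled in from 10 deg off.
- mark: Flat brass ring, 28 mm across, 16 mm hole, 3 mm thick, fixed on the sector plate 168 mm from the pivot, in line with the wanted notch: the one at 13 or at 39 deg (the other has a dot). Origin: centre of its underside, 90 mm above the table.
- clutch_ball (a point): Centre of the black ball, 30 mm across, on the short lever (70 mm from its pivot, ball centre 125 mm above the table) of the smaller grey gearbox (120 x 100 x 75 mm) on the other side of the table's middle. Not to be moved; it stays where it is left.

How it is judged (in metres and radians):
At the end, for the whole second after the job is handed in: The selector lever, let go, stays in the notch beside the ring: the ring's centre lies within 20 mm to either side of the line of the lever's arm (about 7 degrees at the pivot) throughout the last second (y of mark in the frame of selector_grip between -0.02 and 0.02 m); the robot touches nothing.
It fails at once if the short ball-ended lever of the smaller gearbox is moved by more than 20 mm (distance of clutch_ball from where it was at the start of the episode above 0.02 m).
It also fails if it takes over 32 s, if anything falls off the work surface, if the arm or the gripper's body presses on something with over 40 N, if the wrist force passes 120 N, or if a joint passes its speed limit or range.

ROBOT

A 6-joint arm with a two-finger parallel gripper is mounted at the origin on the work surface. World frame = base frame: x ahead of the robot, y to its left, z up, the work surface at z = 0. Lengths are in mm, angles in rad, forces in N, time in s.
With the tool pointing down it reaches from about 350 to 775 mm from the base axis. Payload 7.3 kg.
Tool frame: the origin (TCP) lies midway between the tips of the shut fingers; the grasp point (between the pads) lies 19 mm behind it; x points along the fingers, y is the direction in which the jaws open and shut, and the axes are right-handed (so a half turn about x gives the same grasp; the last joint's range is limited). The gripper opens to 92 mm and grips with 3 to 60 N. Pads are 19 mm wide; open, the fingers measure 130 mm over their backs; the gripper's body (75 mm by 190 mm) begins 47 mm behind the grasp point.
Start: joints at [-1.456, 0.342, 1.524, -0, 1.275, -0.146], TCP at [135.395, -507.26, 226.741] pointing down, gripper open.
Joint ranges: [-2.53, 2.53], [-0.77, 2.02], [0.04, 2.7], [-1, 4.14], [0.28, 2.66], [-3.11, 3.11]. Speed limits (rad/s): [2.57, 2.57, 3.14, 3.14, 3.14, 3.14].

INTERFACE

Orientations are given as [roll, pitch, yaw] about the fixed x, y, z axes, in that order (R = Rz(yaw) Ry(pitch) Rx(roll)).
In Python, from plant import get_obs, capture, close_job gives the robot as it stands. The module is installed in compiled form; this text tells all that it offers.
- The arm moves only by the tool send_rows, never from a script. Its argument "moves" is a list of rows, each a list of 4 numbers: the shift along the tool's x, y, z in mm, then the turn about the tool's x in degrees. In form: [[tx, ty, tz, yaw], ...]. A call has 1 to 8 rows; each row shifts and turns the commanded pose from where the row before left it, along the tool's axes as they then stand; what a row does not reach is not made up. A row lasts 1/8 s, in which the tool goes at most 62.5 mm and 10.7 degrees, less where a joint would pass 70% of its speed; a pose out of reach is approached as far as the arm can. A call with a gripper value outside its range is refused whole. "hand" is the opening, from 0 (shut) to 1 (fully open), set as the call begins (left out, the last holds). The fingers move at their own pace and stop on an object; the grip force is fixed at half the most. Time passes only in rows, so rows that do not move let the fingers close. It gives the time, the measured TCP pose, the force and the opening at its end, in the units of the state.
- get_obs(): the state, without advancing time (a new reading comes with each control period).
- capture(name): name is "side" or "top" or "wrist"; returns a dict with "image" (400x640x3 uint8, red, green, blue), "K" (3x3 intrinsics, pixels), "dist" ([k1, k2, p1, p2, k3] as OpenCV has them; the pictures are not rectified), "position" and "attitude" of the camera in the world; the wrist camera has in their place "mount" (4x4, takes a point from camera to tool coordinates, whose origin is the TCP and whose axes are the tool frame's). Camera axes: x right, y down, z forward; pixel columns grow to the right and rows downward; lengths in mm; the calibration is good to about 2 mm. A picture is of the moment at which its call begins: read the wrist's pose just before it. There is no depth.
- close_job(): hands the job in, once; it reports no verdict.
The state is a dict: "time": time; "joint_positions": joint angles; "dq": joint speeds; "tau": joint torques, N m; "tool_pos": TCP position; "tcp_rot": TCP orientation; "contact_force": force on the tool from outside, world axes, zero at the start; "moment": the same for the moment, N m; "grip_width": finger opening in mm.
Only numpy, scipy, OpenCV 4.12 (cv2) and the standard library are available. Lean on these libraries where they do the work, as an engineer would, in place of code of your own. Each camera call takes 0.05 s, during which the arm holds its last target. There are 200 camera calls.

## Working session

There is one attempt and no reset: what is moved stays moved. The work goes in short steps, Python scripts to look and compute and a tool call to move; the robot and the scene stay as the last step left them, time stands still between calls to the robot, and variables do not carry over. Pictures are saved under pics/ and viewed, about 8 in all and at most 12, crops included, and the job is handed in when it is done.

Besides the shell and the picture viewer there is one more tool, called after "Request:" in YAML: its name, and indented under it one key for each argument. send_rows: Moves the arm, as the interface text tells. Its arguments: {"type":"object","properties":{"moves":{"type":"array","items":{"type":"array","items":{"type":"number"}}},"hand":{"type":"number"}},"required":["moves"]}

```bash
mkdir -p pics; cat > h.py <<'E'
import numpy as np,cv2,pickle
from plant import get_obs,capture
def snap(n,f):
    o=get_obs();c=capture(n);cv2.imwrite(f'pics/{f}.png',c['image'][:,:,::-1]);pickle.dump((o,c),open(f'pics/{f}.pkl','wb'));return o,c
E
python3 - <<'E'
from h import *
for n in('top','side'):
    o,c=snap(n,n+'0');print(n,{k:v for k,v in c.items() if k!='image'})
print(o)
E
```

```text
top {'K': array([[501.11570867,   0.        , 309.77632082],
       [  0.        , 501.11570867, 202.04595765],
       [  0.        ,   0.        ,   1.        ]]), 'dist': array([-0.08530379,  0.        ,  0.        ,  0.        ,  0.        ]), 'position': array([ 454.74150939,    6.42606902, 1092.0550353 ]), 'attitude': array([-3.04441341,  0.02877144, -1.570635  ])}
side {'K': array([[461.29041892,   0.        , 326.24967565],
       [  0.        , 461.29041892, 194.95888719],
       [  0.        ,   0.        ,   1.        ]]), 'dist': array([-0.02491748,  0.        ,  0.        ,  0.        ,  0.        ]), 'position': array([ 387.39003258, -516.59060758,  675.27215722]), 'attitude': array([-2.34365936, -0.00534802, -0.31691044])}
{'time': 0.05, 'joint_positions': array([-1.45597940e+00,  3.42716832e-01,  1.52498957e+00, -2.07578716e-05,
        1.27538712e+00, -1.46003197e-01]), 'dq': array([ 0.00119322,  0.00147641, -0.00010503,  0.00124249, -0.00167446,
        0.00037548]), 'tau': array([ 2.42626716e-03, -4.32422769e+01, -2.44995368e+01,  7.20801414e-02,
        5.23434102e-02, -4.37111134e-05]), 'tool_pos': array([ 135.35166013, -506.84659674,  226.05759488]), 'tcp_rot': array([-1.70357485,  1.56929533,  1.69884398]), 'contact_force': array([ 1.07654012,  0.47077365, -0.25965338]), 'moment': array([-0.01789591, -0.02255153, -0.02449203]), 'grip_width': 91.62532020625034}
```

View pics/top0.png

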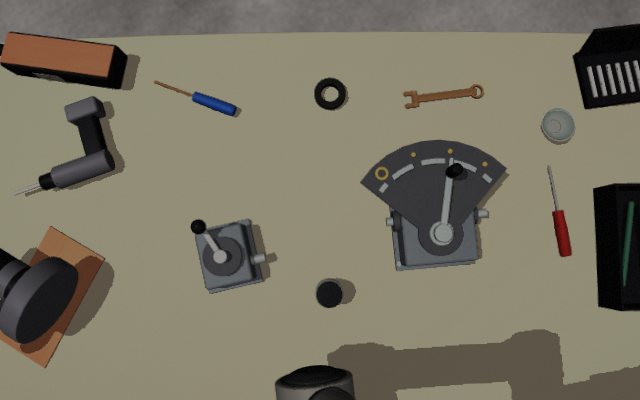

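View pics/side0.png

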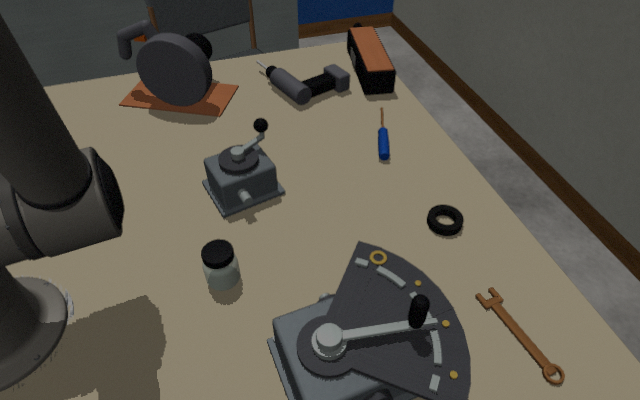

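The top view shows the ring at (382,173), which is the far-left notch at +39 deg, and dots at (413,154), (450,151) and (485,164). The pivot is near (443,233) and the post top near (455,170). The side view agrees. Next I'll cast rays onto the plate plane.

```bash
cat >> h.py <<'E'
from scipy.spatial.transform import Rotation as Ro
from scipy.optimize import least_squares
def cast(c,px,z):
    u=cv2.undistortPoints(np.array(px,float).reshape(-1,1,2),c['K'],c['dist'])[:,0]
    if 'mount' in c: R,p=c['R'],c['p']
    else: R,p=Ro.from_euler('xyz',c['attitude']).as_matrix(),np.array(c['position'])
    d=np.c_[u,np.ones(len(u))]@R.T
    return p+d*((z-p[2])/d[:,2])[:,None]
def pivot(P,ang):
    # P at radius 168 at bearing th+ang
    f=lambda q:(q[:2]+168*np.c_[np.cos(q[2]+ang),np.sin(q[2]+ang)]-P[:,:2]).ravel()
    r=least_squares(f,[*P[:,:2].mean(0)-[150,0],0]);return r.x,r.fun
E
python3 - <<'E'
from h import *
A=np.radians([39,13,-13,-39])
for n,px,top in(('top',[(382,173),(413,154),(450,151),(485,164)],(457,168)),('side',[(378,257),(418,283),(446,324),(454,375)],(421,298))):
    o,c=pickle.load(open(f'pics/{n}0.pkl','rb'))
    # refine by brass mask
    h=cv2.cvtColor(c['image'],cv2.COLOR_RGB2HSV);m=((h[...,0]>15)&(h[...,0]<32)&(h[...,1]>110)&(h[...,2]>80)).astype(np.uint8)
    q=[]
    for x,y in px:
        w=m[y-9:y+10,x-9:x+10];v,u=np.nonzero(w);q.append((u.mean()+x-9,v.mean()+y-9) if len(u)>5 else (x,y))
    P=cast(c,q,92);x,res=pivot(P,A);print(n,np.round(q,1).tolist(),P[:,:2].round(1).tolist(),x,np.round(res,1))
    T=cast(c,[top],165)[0];print('post',T,np.hypot(*(T[:2]-x[:2])),np.degrees(np.arctan2(*(T[:2]-x[:2])[::-1])-x[2]))
    for a in(39,30,0,-13): print(a,x[:2]+120*np.array([np.cos(x[2]+np.radians(a)),np.sin(x[2]+np.radians(a))]))
o=get_obs();print(Ro.from_euler('xyz',o['tcp_rot']).as_matrix().round(3))
E
```

```text
top [[381.4, 173.0], [413.1, 154.1], [449.7, 150.8], [484.1, 163.8]] [[610.6, -109.1], [649.2, -173.6], [655.7, -248.3], [629.1, -317.7]] [ 4.89579336e+02 -2.25021457e+02  8.74608225e-02] [-0.2  0.8  0.1  0.6  0.3 -0.1 -0.2 -1.3]
post [ 608.41534267 -242.40353196  165.        ] 120.10051217721953 -13.332745767925637
39 [ 575.88390876 -141.64567649]
30 [ 587.86420182 -156.17318037]
0 [ 609.12066476 -214.5395333 ]
-13 [ 608.41474796 -241.69913226]
side [[378.0, 257.0], [417.6, 282.6], [445.3, 322.9], [453.3, 374.3]] [[611.2, -109.0], [649.5, -173.0], [656.3, -247.5], [630.0, -317.8]] [ 4.90212851e+02 -2.25126603e+02  9.03379322e-02] [-0.5  1.   0.4  0.3  0.3 -0.5 -0.2 -0.8]
post [ 610.20396972 -239.1591099   165.        ] 120.80885610320603 -11.846208554094195
39 [ 576.27718608 -141.5028605 ]
30 [ 588.29922673 -155.99583568]
0 [ 609.72352786 -214.30078995]
-13 [ 609.09575502 -241.46230749]
[[-0.     0.258 -0.966]
 [ 0.001 -0.966 -0.258]
 [-1.    -0.001 -0.   ]]
```

Request:
send_rows:
  moves:
    - [0,-8.4,-33,0]
    - [0,-8.4,-33,0]
    - [0,-8.4,-33,0]
    - [0,-8.4,-33,0]
    - [0,-8.4,-33,0]
    - [0,-8.4,-33,0]
    - [0,-8.4,-33,0]
    - [0,-8.4,-33,0]
  hand: 1

```text
time: 1.1
tool_pos: [373.9, -373.4, 226.4]
tcp_rot: [-1.089, 1.57, 2.313]
contact_force: [-0.9, -0.3, -0.4]
grip_width: 91.7
```

Request:
send_rows:
  moves:
    - [0,-8.4,-33,0]
    - [0,-8.4,-33,0]
    - [0,-8.4,-33,0]
    - [0,-8.4,-33,0]
    - [0,-8.4,-33,0]
    - [0,-8.4,-33,0]
    - [0,-8.4,-33,0]
    - [0,-8.2,-31,0]

```text
time: 2.1
tool_pos: [609.8, -241.2, 226.1]
tcp_rot: [-0.696, 1.57, 2.706]
contact_force: [-0.3, -0.2, 0.1]
grip_width: 91.8
```

Request:
send_rows:
  moves:
    - [0,0,0,8]
    - [0,0,0,8]
    - [0,0,0,7]
    - [0,0,0,0]

```text
time: 2.6
tool_pos: [608.8, -241.9, 226.2]
tcp_rot: [-0.271, 1.57, 2.731]
contact_force: [1.0, 0.1, 0.5]
grip_width: 91.7
```

```bash
python3 - <<'E'
from h import *
o,c=snap('wrist','w1')
R=Ro.from_euler('xyz',o['tcp_rot']).as_matrix();print(o['time'],o['tool_pos'],R.round(3).tolist())
d=np.array([608.8,-241.6,130])-o['tool_pos'];print('d tool',R.T@d)
M=np.array(c['mount']);T=np.eye(4);T[:3,:3]=R;T[:3,3]=o['tool_pos'];W=T@M
cam=np.linalg.inv(W)@np.array([608.8,-241.6,167,1]);r,_=cv2.projectPoints(cam[:3].reshape(1,3),np.zeros(3),np.zeros(3),c['K'],c['dist']);print('expected post top px',r)
E
```

```text
2.6 [ 608.82231923 -241.8559978   226.16061182] [[-0.001, -0.139, -0.99], [0.0, -0.99, 0.139], [-1.0, -0.0, 0.001]]
d tool [ 9.61606874e+01 -2.23492873e-01 -3.92881595e-02]
expected post top px [[[316.32361287 219.92226392]]]
```

View pics/w1.png

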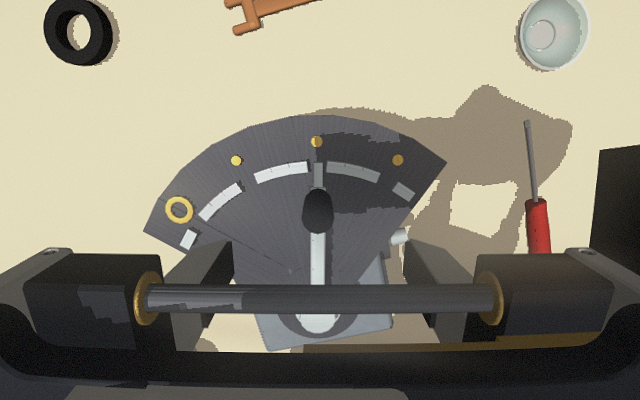

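The wrist view shows the post top near (317,210), against a predicted (316,220), so it sits centred between the fingers. The ring is at (179,210). I'll descend and grip.

Request:
send_rows:
  moves:
    - [20,0,0,0]
    - [25,0,0,0]
    - [25,0,0,0]
    - [20,0,0,0]
    - [6,0,0,0]
    - [0,0,0,0]

```text
time: 3.4
tool_pos: [609.0, -242.0, 130.8]
tcp_rot: [-0.018, 1.571, 2.984]
contact_force: [0.5, -0.5, 0.4]
grip_width: 91.7
```

Request:
send_rows:
  moves:
    - [0,0,0,0]
    - [0,0,0,0]
    - [0,0,0,0]
    - [0,0,0,0]
    - [0,0,0,0]
    - [0,0,0,0]
  hand: 0

```text
time: 4.15
tool_pos: [609.0, -242.0, 130.7]
tcp_rot: [0.793, 1.571, -2.489]
contact_force: [0.1, -0.2, -0.2]
grip_width: 36.5
```

Request:
send_rows:
  moves:
    - [0,0,0,0]
    - [0,0,0,0]
    - [0,0,0,0]
    - [0,0,0,0]

```text
time: 4.65
tool_pos: [609.0, -241.9, 130.7]
tcp_rot: [-2.126, 1.571, 0.875]
contact_force: [0.8, 0.6, 0.2]
grip_width: 22.8
```

Request:
send_rows:
  moves:
    - [0,-8.37,0.29,-4]
    - [0,-8.37,0.29,-4]
    - [0,-8.37,0.29,-4]

```text
time: 5.03
tool_pos: [610.2, -217.2, 130.7]
tcp_rot: [2.246, 1.57, -0.825]
contact_force: [1.6, -0.7, -1.6]
grip_width: 23.1
```

Request:
send_rows:
  moves:
    - [0,-8.37,0.29,-4]
    - [0,-8.37,0.29,-4]
    - [0,-8.37,0.29,-4]
    - [0,-8.37,0.29,-4]
    - [0,-8.37,0.29,-4]

```text
time: 5.65
tool_pos: [600.6, -176.3, 130.7]
tcp_rot: [2.486, 1.569, -0.236]
contact_force: [3.0, -0.8, -2.2]
grip_width: 23.4
```

Request:
send_rows:
  moves:
    - [0,-8.37,0.29,-4]
    - [0,-8.37,0.29,-4]
    - [0,-8.37,0.29,-4]
    - [0,-8.37,0.29,-4]
    - [0,-8.37,0.29,-4]
    - [0,0,0,0]
    - [0,0,0,0]

```text
time: 6.52
tool_pos: [577.2, -140.7, 130.7]
tcp_rot: [-2.994, 1.569, 0.915]
contact_force: [2.6, 4.8, -1.4]
grip_width: 23.3
```

Request:
send_rows:
  moves:
    - [0,0,0,0]
    - [0,0,0,0]
    - [0,0,0,0]
    - [0,0,0,0]
    - [0,0,0,0]
    - [0,0,0,0]
    - [0,0,0,0]
    - [0,0,0,0]
  hand: 1

```text
time: 7.52
tool_pos: [576.7, -141.9, 130.7]
tcp_rot: [1.488, 1.571, -0.887]
contact_force: [-0.6, -0.7, -0.3]
grip_width: 91.7
```

Request:
send_rows:
  moves:
    - [-15,0,0,0]
    - [-25,0,0,0]
    - [-25,0,0,0]
    - [-25,0,0,0]
    - [-15,0,0,0]
    - [0,0,0,0]

```text
time: 8.28
tool_pos: [577.1, -142.1, 237.2]
tcp_rot: [1.958, 1.568, -0.416]
contact_force: [-0.0, -0.5, -0.4]
grip_width: 92.0
```

```bash
python3 - <<'E'
from h import *
snap('wrist','w2')
o,c=snap('side','s2');print(o['time'],o['contact_force'])
a=[cv2.imread(f'pics/{f}.png') for f in('w2','s2')];cv2.imwrite('pics/both.png',cv2.resize(np.vstack(a),(480,600)))
E
```

```text
8.325 [-0.2817982  -0.28090674 -0.64485871]
```

View pics/both.png

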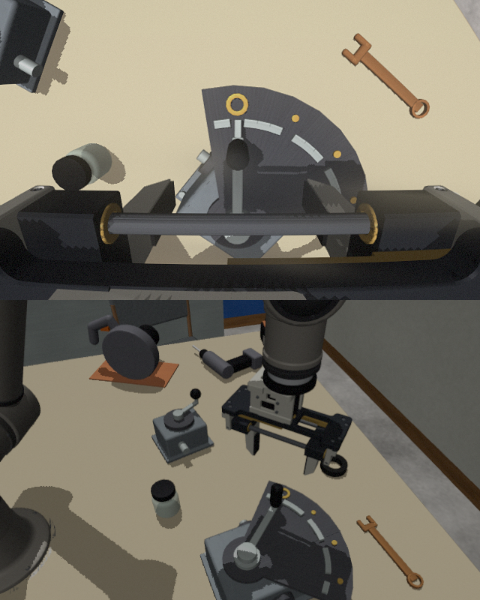

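The wrist view (upper half) shows the ring at (237,104), directly in line with the arm and post at (237,150), so the lever is in the ring's notch. The gripper is clear above it, and the small gearbox's lever looks unchanged.

```bash
python3 -c "
from plant import close_job;print(close_job())"
```

```text
the job is handed in; nothing more can be done
None
```

I gripped the post of the selector lever, swung it about 52° from the -13° notch to the ring's notch at +39°, then let go and lifted clear. The job was handed in at about 8.3 s of the 32 s allowed.

My last checks agreed:
- **Lever position:** after release, the wrist picture shows the ring in line with the lever's arm. I judged this by eye.
- **Force and clearance:** the contact force was about 0 N (under 1 N), with the gripper clear above the lever.
- **Short lever:** the ball-ended lever on the smaller gearbox looked unmoved in the side picture. The arm never went near it. I did not measure its position.

No check failed or disagreed.

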